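Sort the welding-table leftovers and snap the hardware tub shut

TASK

Clear the leftovers off the welding table: put both big hex nuts side by side in the grey hardware tub and then snap its orange lid fully home, put the brass air coupling in the blue stacking bin, and put the square-tube offcut in the red scrap tray. Leave the spray can and the freshly tacked tube corner standing where they are.

Things in the scene. Friction and masses are not known exactly. Their poses are not given: they have to be found in the camera images.
- nut_a: Bright steel M24 hex nut, 36 mm across flats, 41.6 mm across corners, 21 mm high, about 0.11 kg, lying flat on the table. Origin: centre of its underside; z up through the bore; its x axis is square to one pair of flats (other pairs at 60 degrees).
- nut_b: A second hex nut, the same in every way as nut_a; both go into the tub. There is room for the two side by side on the tub's floor, but not one on top of the other with the lid shut.
- coupling: Brass air-hose coupling, 64 mm long, 0.12 kg, lying on a flat of its hexagon. Origin: on its long axis, mid-hexagon, 12 mm above the table at the start. x along its axis: ribbed round sleeve (22 mm diameter) to x = +33 mm, threaded nipple (16 mm) to x = -31 mm. The hexagon (30 mm long, 24 across flats) has edges to the sides, so is 27.7 mm wide there. Goes in the blue bin.
- offcut: Light grey offcut of square steel tube, 30 x 30 mm outside, 3 mm wall, 80 mm long along its x axis, about 0.19 kg, lying on the table. Origin: its centre, 15 mm above the table at the start. It goes into the scrap tray.
- lid: Orange lid of the tub, right way up on the table, 0.07 kg. Origin: centre of its underside. Plate 112 (x) by 100 (y) mm, z = 6 to 10 mm; under it a round-edged plug ring, 100 by 88 mm; on top a pull rib along x to grip from above, 56 mm long, 14 wide, z = 10 to 30 mm. Fits either way round (half turn). Home: plate on the tub's rim, x axes aligned, its origin 39 mm above the tub's.
- tub: Grey open tub, fixed. Origin: centre of underside. Outside 110 (x) by 98 (y) by 45 mm high, walls and floor 3 mm; mouth 104 by 92, so the lid's plug has 2 mm play. Two orange sprung clips at y = +/-53 mm, 40 mm wide, 66 mm high: a lid pushed down between their sloping tops (about 12 N) spreads them and snaps under. Merely laid on, it stays about 10 mm too high.
- blue_bin: Blue stacking bin, fixed. Origin: centre of underside. Outside 124 (x) by 108 (y) mm, walls and floor 3 mm. Back wall (+x) 60 mm high, front lip (-x) 30 mm; sides 60 mm high behind x = -12 mm, sloping to 30 mm ahead of it. A few small brass fittings already lie at the back, from x = 35 mm on, up to 22 mm high; the floor in front of them is free.
- scrap_tray: Red sheet-steel tray, fixed to the table. Origin: centre of its underside. Outside 120 mm (x) by 116 mm (y) by 45 mm high, walls and floor 3 mm. Some plate and tube ends already lie at the back, from x = 33 mm on, up to 28 mm high; in front of them the floor is free.
- spray_can: Small green and white spray can, 52 mm diameter, 148 mm tall, standing upright. Origin: centre of its underside. Not to be knocked over or shifted.
- tacked_corner: Two bright 30 mm square tubes tacked together at right angles, with a red welding magnet in the angle: 110 by 110 mm overall, 30 mm high, 0.75 kg. Origin: centre of that square, at the underside. Not to be shifted.

How it is judged (in metres and radians):
On the way, in this order (a step that is already met when the one before it is completed fails the run):
1. both nuts are in the tub (x of nut_a in the frame of tub between -0.052 and 0.052 m and y of nut_a in the frame of tub between -0.046 and 0.046 m and z of nut_a in the frame of tub between -0.005 and 0.03 m and x of nut_b in the frame of tub between -0.052 and 0.052 m and y of nut_b in the frame of tub between -0.046 and 0.046 m and z of nut_b in the frame of tub between -0.005 and 0.03 m), for 0.2 s.
2. the lid is snapped home on the tub (horizontal distance between lid and tub below 0.006 m and angle between the x axis of lid and the x axis of tub, either way round below 0.08 rad and z of lid in the frame of tub below 0.042 m and angle between lid's own z axis and vertical below 0.06 rad), for 0.2 s.
At the end, for the whole second after the job is handed in: Both nuts lie in the tub (undersides below 30 mm); the lid is snapped home on it (within 6 mm and 0.08 rad, underside less than 42 mm above the tub's); the coupling is inside the blue bin, the offcut inside the scrap tray (centres within the walls, below 45 and 42 mm); all released, at rest (all of step 1 and all of step 2 and x of coupling in the frame of blue_bin between -0.061 and 0.061 m and y of coupling in the frame of blue_bin between -0.053 and 0.053 m and z of coupling in the frame of blue_bin between -0.005 and 0.045 m and x of offcut in the frame of scrap_tray between -0.059 and 0.059 m and y of offcut in the frame of scrap_tray between -0.057 and 0.057 m and z of offcut in the frame of scrap_tray between -0.005 and 0.042 m and linear speed of each of nut_a, nut_b, coupling, offcut, lid below 0.02 m/s); the robot touches nothing.
It fails at once if the spray can is knocked over or shifted by more than 20 mm (distance of spray_can from where it was at the start of the episode above 0.02 m or angle between spray_can's own z axis and vertical above 0.3 rad).
It fails at once if the tacked corner is shifted by more than 20 mm (distance of tacked_corner from where it was at the start of the episode above 0.02 m).
It also fails if it takes over 131 s, if anything falls off the work surface, if the arm or the gripper's body presses on something with over 40 N, if the wrist force passes 120 N, or if a joint passes its speed limit or range.

ROBOT

A 6-joint arm with a two-finger parallel gripper is mounted at the origin on the work surface. World frame = base frame: x ahead of the robot, y to its left, z up, the work surface at z = 0. Lengths are in m, angles in degrees, forces in N, time in s.
With the tool pointing down it reaches from about 0.375 to 0.9 m from the base axis. Payload 3.1 kg.
Tool frame: the origin (TCP) lies on the centre line of the jaws, within the pads' length; the fingertips stand 22 mm ahead of it and the grasp point (between the pads) lies 3 mm ahead of it; z points along the fingers, y is the line along which they close (so a half turn about z gives the same grasp; the last joint's range is limited). The gripper opens to 87 mm and grips with 3 to 60 N. Pads are 19 mm wide; open, the fingers measure 117 mm over their backs; the gripper's body (75 mm by 190 mm) begins 51 mm behind the grasp point.
Start: joints at [-75.774, 30.224, 82.088, -0, 67.689, -10.227], TCP at [0.259, -0.569, 0.245] pointing down, gripper open.
Joint ranges: [-176.69, 176.69], [-43.24, 126.21], [12.49, 139.97], [-82, 262], [0, 151.66], [-163.58, 163.58]. Speed limits (degrees/s): [159.86, 159.86, 180, 180, 180, 180].

INTERFACE

Orientations are given as a 3x3 rotation matrix whose columns are the frame's x, y, z axes.
In Python, from rig import * gives the robot as it stands.
- The arm moves only by the shell command python3 -m jog 'ROWS'. ROWS is text: rows parted by semicolons, each of 7 numbers parted by spaces: the shift along the tool's x, y, z in mm, then the turn, a rotation vector about the tool's x, y, z in rad, then the finger opening in mm, from 0 to 87. In form: tx ty tz ax ay az fingers; .... A call has 1 to 12 rows; each row shifts and turns the commanded pose from where the row before left it, along the tool's axes as they then stand; what a row does not reach is not made up. A row lasts 1/8 s, in which the tool goes at most 62.5 mm and 10.7 degrees, less where a joint would pass 70% of its speed; a pose out of reach is approached as far as the arm can. A call with a gripper value outside its range is refused whole. The fingers move at their own pace and stop on an object; the grip force is fixed at half the most. Time passes only in rows, so rows that do not move let the fingers close. It gives the time, the measured TCP pose, the force, the opening and the grip force at its end, in the units of the state.
- read_state(): the state, without advancing time (a new reading comes with each control period).
- capture(name): name is "scene" or "top"; returns a dict with "color" (480x640x3 uint8, red, green, blue), "camera_matrix" (3x3 intrinsics, pixels), "distortion" ([k1, k2, p1, p2, k3] as OpenCV has them; the pictures are not rectified), "R" (3x3) and "t" (3): a world point X has camera coordinates R X + t. Camera axes: x right, y down, z forward; pixel columns grow to the right and rows downward; lengths in m; the calibration is good to about 2 mm. A picture is of the moment at which its call begins. There is no depth.
- hand_in(): hands the job in; it is judged then, once.
Trained networks look in the newest picture that a camera, given by its name, has taken for a name from the list of things; names that differ only in an ending like _2 or _b are one class to them, and where a whole thing is asked for, a point or a joint stands for the part that bears it (a point fixed in the world has none). Each returns a list of dicts, best first, with "conf" (0 to 1); they miss things now and then, are a little off and sometimes report something else, mostly with a low value. They report only what shows in the picture. A call takes as long as a camera call.
- find_in(camera, target): "at" ([x, y, z] in m, in world coordinates, good to about 4 mm: the middle of the surface that is visible of it).
- trace(camera, target): "pixels" (480x640 bool, what is visible of it).
- place_of(camera, target): "at" ([x, y, z] in m, in world coordinates, good to about 4 mm: a listed point, or the origin of a listed thing).
The state is a dict: "time_s": time; "joint_positions": joint angles; "qvel": joint speeds; "tau": joint torques, N m; "position": TCP position; "tcp_rot": TCP orientation; "force": force on the tool from outside, world axes, zero at the start; "moment": the same for the moment, N m; "opening": opening from 0.0 (shut) to 1.0 (fully open); "grasp_force": force on a finger pad.
Only numpy, scipy, OpenCV 4.12 (cv2) and the standard library are available. Lean on these libraries where they do the work, as an engineer would, in place of code of your own. Each camera call takes 0.05 s, during which the arm holds its last target. There are 200 camera calls.

## Working session

There is one attempt and no reset: what is moved stays moved. The work goes in short steps, Python scripts to look and compute and a shell command to move; the robot and the scene stay as the last step left them, time stands still between calls to the robot, and variables do not carry over. Pictures are saved under pics/ and viewed, at most 14 in all, crops included, and the job is handed in when it is done.

```bash
mkdir -p pics; ls; python3 - <<'E'
from rig import *
import cv2
for n in ("scene","top"):
    c=capture(n); cv2.imwrite(f"pics/{n}0.png",c["color"][:,:,::-1])
    print(n,c["camera_matrix"],c["distortion"],c["R"],c["t"])
    for k in "nut_a coupling offcut lid tub blue_bin scrap_tray spray_can tacked_corner".split():
        print(k,[( [round(v,3) for v in d["at"]],round(d["conf"],2)) for d in place_of(n,k)][:3],[( [round(v,3) for v in d["at"]],round(d["conf"],2)) for d in find_in(n,k)][:3])
s=read_state();print(s)
E
```

```text
pics
scene [[490.17207253   0.         321.63878919]
 [  0.         490.17207253 229.52090638]
 [  0.           0.           1.        ]] [0.03192881 0.         0.         0.         0.        ] [[ 0.34787292  0.93727798  0.02223556]
 [ 0.50223177 -0.16627277 -0.84859685]
 [-0.79167397  0.30637127 -0.52857258]] [-0.17722665 -0.2218832   1.51966715]
nut_a [([0.437, -0.374, 0.004], 0.71), ([0.452, 0.009, -0.005], 0.64)] [([0.447, -0.372, 0.018], 0.81), ([0.46, 0.005, 0.015], 0.49)]
coupling [([0.434, 0.168, 0.0], 0.57), ([0.453, -0.179, 0.012], 0.5)] [([0.462, -0.177, 0.017], 0.83), ([0.458, 0.004, 0.015], 0.34)]
offcut [] [([0.465, 0.364, 0.021], 0.74)]
lid [([0.436, 0.169, 0.001], 0.91)] [([0.448, 0.16, 0.009], 0.62)]
tub [([0.626, 0.0, -0.001], 0.73), ([0.613, 0.432, -0.003], 0.35)] [([0.592, 0.016, 0.022], 0.57), ([0.617, -0.458, 0.023], 0.17)]
blue_bin [([0.627, 0.238, -0.004], 0.91)] [([0.614, 0.26, 0.033], 0.64)]
scrap_tray [([0.643, -0.246, 0.001], 0.93)] [([0.61, -0.258, 0.016], 0.56)]
spray_can [] [([0.626, 0.419, 0.081], 0.68)]
tacked_corner [([0.611, -0.448, -0.003], 0.93)]
[... 1349 characters left out ...]
717061e-04,
        6.76902728e+01, -1.02259110e+01]), 'qvel': array([ 0.05799446,  0.06656137, -0.03956609,  0.07706044,  0.01744426,
       -0.03483793]), 'tau': array([-1.28130910e-05, -4.40001976e+01, -1.76981717e+01,  6.34246040e-02,
        5.05596714e-02, -1.43501057e-05]), 'position': array([ 0.25873371, -0.56891079,  0.24454628]), 'tcp_rot': array([[ 9.10318676e-01,  4.13908090e-01,  4.89958583e-06],
       [ 4.13908090e-01, -9.10318676e-01,  2.21167667e-05],
       [ 1.36144932e-05, -1.81053276e-05, -1.00000000e+00]]), 'force': array([ 0.84475192, -0.11823509, -0.33503854]), 'moment': array([ 0.01610187, -0.01880608, -0.01810007]), 'grasp_force': 0.0, 'opening': 1.0037183684718405}
```

View pics/top0.png

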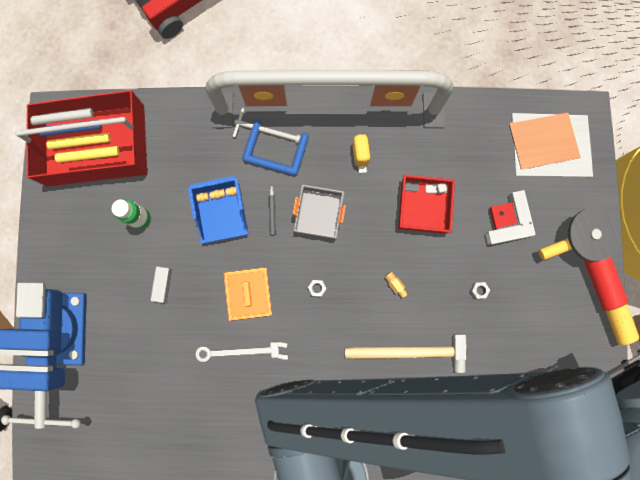

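View pics/scene0.png

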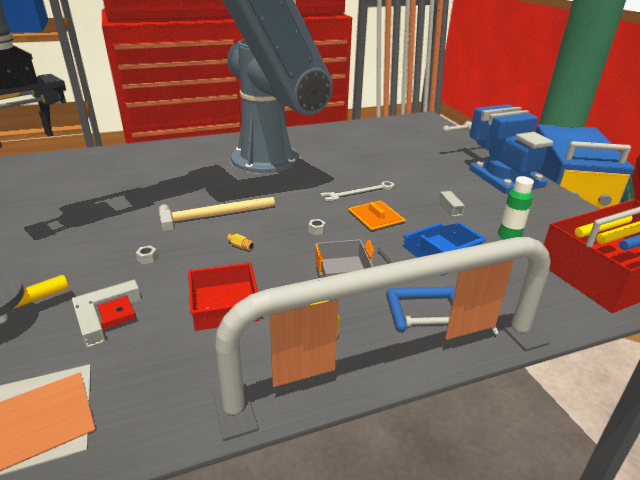

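```bash
cat > fit.py <<'E'
from rig import *
import numpy as np, cv2
from scipy.optimize import minimize
def box(x0,x1,y0,y1,z0,z1): return np.array([[x,y,z] for x in(x0,x1) for y in(y0,y1) for z in(z0,z1)])/1e3
def hexz(R,z0,z1): return np.array([[R*np.cos(a),R*np.sin(a),z] for a in np.radians(np.arange(30,390,60)) for z in(z0,z1)])/1e3
def cyl(r,x0,x1,n=24,a0=0): return np.array([[x,r*np.cos(a),r*np.sin(a)] for a in a0+np.arange(n)*2*np.pi/n for x in(x0,x1)])/1e3
M=dict(nut=[hexz(20.8,0,21)],
 coupling=[cyl(11,15,33),cyl(8,-31,-15),cyl(13.86,-15,15,6)],
 offcut=[box(-40,40,-15,15,-15,15)],
 lid=[box(-56,56,-50,50,6,10),box(-50,50,-44,44,0,6),box(-28,28,-7,7,10,30)],
 tub=[box(-55,55,-49,49,0,45),box(-20,20,-56,-50,40,66),box(-20,20,50,56,40,66)],
 scrap_tray=[box(-60,60,-58,58,0,45)],
 blue_bin=[box(-62,-12,-54,54,0,30),np.vstack([box(-12,62,-54,54,0,60),box(-62,-12,-54,54,0,30)])])
S=4
def proj(P,c):
    rv,_=cv2.Rodrigues(np.array(c["R"])); return cv2.projectPoints(np.ascontiguousarray(P),rv,np.array(c["t"]),np.array(c["camera_matrix"]),np.array(c["distortion"]))[0][:,0]
def masks(names,target):
    out=[]
    for n in names:
        c=capture(n); out.append((c,[(d["conf"],d["pixels"].astype(np.uint8)) for d in trace(n,target)]))
    return out
def pick(ms,guess):
    r=[]
    for c,l in ms:
        u=proj(np.array([guess]),c)[0]
        best=None
        for cf,m in l:
            if m.sum()<20: continue
            cen=np.argwhere(m).mean(0)[::-1]
            d=np.linalg.norm(cen-u)
            if d<25 and (best is None or d<best[0]): best=(d,m)
        if best is not None: r.append((c,best[1]))
    return r
def fit(model,cm,guess,yaws,zfree=False):
    data=[]
    for c,m in cm:
        ys,xs=np.nonzero(m); x0,y0=max(xs.min()-12,0),max(ys.min()-12,0); x1,y1=xs.max()+13,ys.max()+13
        data.append((c,(x0,y0),cv2.resize(m[y0:y1,x0:x1],None,fx=S,fy=S,interpolation=cv2.INTER_LINEAR if 0 else cv2.INTER_NEAREST)))
    z0=guess[2]
    def cost(p):
        x,y,a=p[:3]*np.array([.01,.01,.2]); z=p[3]*.01 if zfree else z0
        Rz=np.array([[np.cos(a),-np.sin(a),0],[np.sin(a),np.cos(a),0],[0,0,1]]); e=0
        for c,o,m in data:
            im=np.zeros_like(m)
            for part in M[model]:
                uv=(proj(part@Rz.T+[x,y,z],c)-o+.5)*S-.5
                h=cv2.convexHull((uv*16).astype(np.int32)); cv2.fillConvexPoly(im,h,1,shift=4)
            e+=(im!=m).sum()/max(m.sum(),1)
        return e/len(data)
    best=None
    for y in yaws:
        p0=np.array([guess[0]/.01,guess[1]/.01,np.radians(y)/.2]+([z0/.01] if zfree else []))
        sim=np.vstack([p0]+[p0+d for d in np.eye(len(p0))*.5])
        r=minimize(cost,p0,method="Nelder-Mead",options=dict(initial_simplex=sim,xatol=.005,fatol=1e-5))
        if best is None or r.fun<best.fun: best=r
    p=best.x; return np.round([p[0]*10,p[1]*10,np.degrees(p[2]*.2),(p[3]*10 if zfree else z0*1e3)],1),round(best.fun,3),len(cm)
E
cat > m1.py <<'E'
from fit import *
J=[("nut_a","nut",(.438,-.373,0),(0,15,30,45)),("nut_a","nut",(.45,.006,0),(0,15,30,45)),
("coupling","coupling",(.453,-.178,.012),range(0,360,45)),("offcut","offcut",(.456,.37,.015),(0,45,90,135)),
("lid","lid",(.437,.171,0),(-15,0,15,75,90,105)),("tub","tub",(.623,.003,0),(-15,0,15)),("blue_bin","blue_bin",(.629,.239,0),(-15,0,15)),("scrap_tray","scrap_tray",(.644,-.247,0),(-10,0,10))]
for t,mod,g,y in J:
    ms=masks(("top","scene"),t); cm=pick(ms,np.array(g))
    if not cm: print(t,"none",[[(round(a,2),int(b.sum())) for a,b in l] for _,l in ms]); continue
    fixed=mod in("tub","blue_bin","scrap_tray")
    if fixed: cm=[k for k in cm if k[0]is ms[0][0]]
    print(t,"fit xyz-yaw",fit(mod,cm,g,y,not fixed), [fit(mod,[k],g,y) for k in cm])
E
python3 m1.py
```

```text
nut_a fit xyz-yaw (array([ 439.2, -374.7,    3.8,   -0.9]), np.float64(0.389), 2) [(array([ 438.9, -375.4,    5.6,    0. ]), np.float64(0.692), 1), (array([ 440.8, -374.6,    8.3,    0. ]), np.float64(0.081), 1)]
nut_a fit xyz-yaw (array([447.1,   8.9,   1.6,  -1.8]), np.float64(0.374), 2) [(array([447.2,   9.4,  -0.8,   0. ]), np.float64(0.64), 1), (array([449.7,   7.7,  -2.5,   0. ]), np.float64(0.084), 1)]
coupling fit xyz-yaw (array([ 452.2, -177.4,   36.7,   12.1]), np.float64(0.129), 2) [(array([ 451.7, -178.2,   36.9,   12. ]), np.float64(0.121), 1), (array([ 453.1, -176.1,   33.8,   12. ]), np.float64(0.096), 1)]
offcut fit xyz-yaw (array([455.2, 373.8,  -7. ,  15.7]), np.float64(0.093), 2) [(array([454.1, 373.2,  -7. ,  15. ]), np.float64(0.107), 1), (array([454.1, 375.4,  -6.9,  15. ]), np.float64(0.057), 1)]
lid fit xyz-yaw (array([4.338e+02, 1.710e+02, 7.200e+00, 2.000e-01]), np.float64(0.044), 2) [(array([433.8, 170.8,   7.1,   0. ]), np.float64(0.039), 1), (array([433.8, 171.7,   7.2,   0. ]), np.float64(0.045), 1)]
tub fit xyz-yaw (array([623. ,   3.7,  -9.4,   0. ]), np.float64(0.046), 1) [(array([623. ,   3.7,  -9.4,   0. ]), np.float64(0.046), 1)]
blue_bin fit xyz-yaw (array([628.4, 237.5,  12.7,   0. ]), np.float64(0.046), 1) [(array([628.4, 237.5,  12.7,   0. ]), np.float64(0.046), 1)]
scrap_tray fit xyz-yaw (array([ 641.8, -250.4,   -5.9,    0. ]), np.float64(0.036), 1) [(array([ 641.8, -250.4,   -5.9,    0. ]), np.float64(0.036), 1)]
```

```bash
cat > go.py <<'E'
# usage: go.py x y z(mm) phi(deg, heading of tool x) -> turn first, then shift in the turned frame
import sys, numpy as np
from rig import *
x,y,z,p=map(float,sys.argv[1:5]); s=read_state(); R=np.array(s["tcp_rot"]); P=np.array(s["position"])*1e3
ph=np.degrees(np.arctan2(R[1,0],R[0,0])); d=(p-ph+180)%360-180
j6=s["joint_positions"][5]; c,sn=np.cos(np.radians(p)),np.sin(np.radians(p)); dx,dy=x-P[0],y-P[1]
print("t%.1f pos"%s["time_s"],P.round(1),"phi %.1f tilt %.2f j6 %.0f->%.0f"%(ph,np.degrees(np.arccos(min(1,-R[2,2]))),j6,np.degrees(np.arctan2(y,x))+90-p))
print("turn az %.3f rad (%.1f rows); tool shift x %.1f y %.1f z %.1f"%(-np.radians(d),abs(d)/10.5,c*dx+sn*dy,sn*dx-c*dy,P[2]-z))
print("force",np.round(s["force"],1),"open %.1f mm"%(s["opening"]*87),"grip %.1f"%s["grasp_force"])
E
python3 go.py 439.5 -374.8 26 36
```

```text
t3.5 pos [ 258.7 -568.9  244.5] phi 24.5 tilt 0.00 j6 -10->14
turn az -0.202 rad (1.1 rows); tool shift x 260.3 y -50.8 z 218.5
force [-0.1  0.2 -0.1] open 87.4 mm grip 0.0
```

```bash
python3 -m jog '0 0 0 0 0 -0.1 87; 0 0 0 0 0 -0.1 87; 52 -10 20 0 0 0 87; 52 -10 20 0 0 0 87; 52 -10 20 0 0 0 87; 52 -10 20 0 0 0 87; 52 -10 20 0 0 0 87; 0 0 0 0 0 0 87; 0 0 0 0 0 0 87'; python3 go.py 439.5 -374.8 26 36
```

```text
time_s: 4.62
position: [0.4403, -0.3764, 0.1448]
tcp_rot: [[0.809, 0.587, 0.0], [0.587, -0.809, -0.001], [-0.0, 0.001, -1.0]]
force: [0.7, 0.1, 0.8]
opening: 0.995
grasp_force: 0.0
t4.6 pos [ 440.3 -376.4  144.8] phi 36.0 tilt 0.06 j6 2->14
turn az -0.001 rad (0.0 rows); tool shift x 0.3 y -1.7 z 118.8
force [0.7 0.1 0.8] open 86.6 mm grip 0.0
```

```bash
python3 -m jog '0 -2 45 0 0 0 87; 0 0 40 0 0 0 87; 0 0 25 0 0 0 87; 0 0 9 0 0 0 87; 0 0 0 0 0 0 87; 0 0 0 0 0 0 0; 0 0 0 0 0 0 0; 0 0 0 0 0 0 0; 0 0 0 0 0 0 0; 0 0 0 0 0 0 0; 0 0 0 0 0 0 0'; python3 go.py 597 8 150 -9.4
```

```text
time_s: 6.0
position: [0.439, -0.3744, 0.0256]
tcp_rot: [[0.81, 0.587, 0.0], [0.587, -0.81, -0.0], [0.0, 0.0, -1.0]]
force: [-0.2, 0.4, 1.2]
opening: 0.416
grasp_force: 29.8
t6.0 pos [ 439.  -374.4   25.6] phi 35.9 tilt 0.03 j6 3->100
turn az 0.791 rad (4.3 rows); tool shift x 93.4 y -403.1 z -124.4
force [-0.2  0.4  1.2] open 36.2 mm grip 29.8
```

```bash
python3 -m jog '0 0 -20 0 0 0 0; 0 0 -26 0 0 0.158 0; 0 0 -26 0 0 0.158 0; 0 0 -26 0 0 0.158 0; 0 0 -26 0 0 0.158 0; 0 0 0 0 0 0.158 0; 18 -60 0 0 0 0 0; 12 -60 0 0 0 0 0; 12 -60 0 0 0 0 0; 12 -60 0 0 0 0 0; 12 -60 0 0 0 0 0; 12 -60 0 0 0 0 0'; python3 -m jog '15 -43 0 0 0 0 0; 0 0 0 0 0 0 0; 0 0 0 0 0 0 0'; python3 go.py 597 8 30 -9.4
```

```text
time_s: 7.5
position: [0.5744, -0.0299, 0.1493]
tcp_rot: [[0.987, -0.163, -0.001], [-0.163, -0.987, 0.0], [-0.001, 0.0, -1.0]]
force: [0.8, -0.4, -0.9]
opening: 0.413
grasp_force: 29.8
time_s: 7.88
position: [0.5952, 0.008, 0.149]
tcp_rot: [[0.987, -0.162, -0.002], [-0.162, -0.987, -0.0], [-0.002, 0.0, -1.0]]
force: [0.0, -1.6, -1.6]
opening: 0.414
grasp_force: 29.8
t7.9 pos [595.2   8.  149. ] phi -9.3 tilt 0.10 j6 89->100
turn az 0.001 rad (0.0 rows); tool shift x 1.8 y -0.3 z 119.0
force [ 0.  -1.6 -1.6] open 36.0 mm grip 29.8
```

Lower, release with a modest opening, lift clear.

```bash
python3 -m jog '2 0 40 0 0 0 0; 0 0 40 0 0 0 0; 0 0 25 0 0 0 0; 0 0 13 0 0 0 0; 0 0 0 0 0 0 0; 0 0 0 0 0 0 50; 0 0 0 0 0 0 50; 0 0 0 0 0 0 50; 0 0 -30 0 0 0 50; 0 0 -45 0 0 0 50; 0 0 -45 0 0 0 50'; python3 go.py 448 8 26 30;  python3 - <<'E'
from fit import *
for g in((.597,.008,.003),(.45,.008,0)):
    cm=pick(masks(("top","scene"),"nut_a"),np.array(g))
    cm=[(c,cv2.morphologyEx(m,cv2.MORPH_CLOSE,cv2.getStructuringElement(2,(13,13)))) for c,m in cm]
    print(fit("nut",cm,g,(0,15,30,45)),[fit("nut",[k],g,(0,15,30,45)) for k in cm])
E
```

```text
time_s: 9.25
position: [0.5978, 0.0079, 0.153]
tcp_rot: [[0.987, -0.162, -0.0], [-0.162, -0.987, -0.0], [-0.0, 0.0, -1.0]]
force: [0.2, -0.4, 0.2]
opening: 0.575
grasp_force: 0.0
t9.2 pos [597.8   7.9 153. ] phi -9.3 tilt 0.00 j6 89->61
turn az -0.687 rad (3.7 rows); tool shift x -129.7 y -75.0 z 127.0
force [ 0.2 -0.4  0.2] open 50.1 mm grip 0.0
(array([598.7,   7.9,  19.3,   3. ]), np.float64(0.065), 1) [(array([598.7,   7.9,  19.3,   3. ]), np.float64(0.065), 1)]
(array([448.2,   7. ,  38.8,   0. ]), np.float64(0.07), 1) [(array([448.2,   7. ,  38.8,   0. ]), np.float64(0.07), 1)]
```

```bash
python3 - <<'E'
from fit import *
c=capture("top"); s=capture("scene")
def crop(c,g,w):
    u=proj(np.array([g]),c)[0].astype(int); return cv2.resize(c["color"][u[1]-w:u[1]+w,u[0]-w:u[0]+w,::-1],(380,380),interpolation=cv2.INTER_CUBIC)
g=(.448,.008,.01)
cv2.imwrite("pics/nb.png",np.hstack([crop(c,g,24),crop(s,g,24)]))
for n in("top","scene"):
    cm=pick(masks((n,),"nut_a"),np.array(g))
    print(n,len(cm))
    for k,m in cm:
        m=cv2.morphologyEx(m,cv2.MORPH_CLOSE,cv2.getStructuringElement(2,(13,13)))
        for y in range(-30,30,10): print(y,fit("nut",[(k,m)],(.448,.008,0),(y,)))
E
```

```text
top 0
scene 1
-30 (array([447.5,   8.4, -37.2,   0. ]), np.float64(0.057), 1)
-20 (array([447.6,   8.6, -17. ,   0. ]), np.float64(0.073), 1)
-10 (array([447.5,   8.6,  -3.2,   0. ]), np.float64(0.053), 1)
0 (array([447.7,   8.5,  -2.2,   0. ]), np.float64(0.054), 1)
10 (array([447.6,   8.3,  24.2,   0. ]), np.float64(0.056), 1)
20 (array([447.6,   8.3,  24.3,   0. ]), np.float64(0.057), 1)
```

View pics/nb.png

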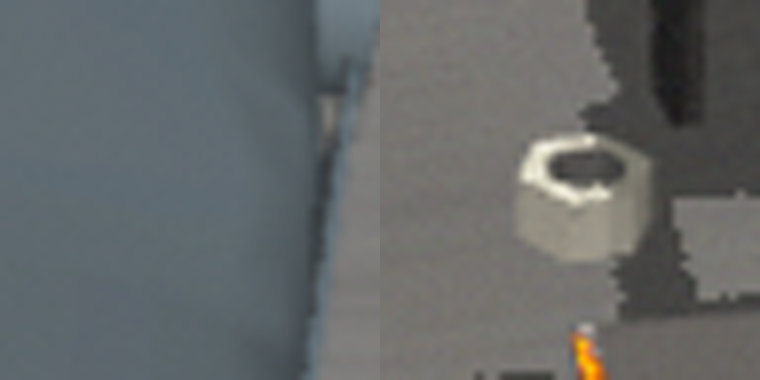

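```bash
python3 - <<'E'
from fit import *
c=capture("top"); im=cv2.imread("pics/top0.png"); g=cv2.cvtColor(im,cv2.COLOR_BGR2GRAY)
for u,v,gs in((317,288,(.448,.008,0)),(481,290,(.439,-.375,0))):
    m=np.zeros_like(g); m[v-14:v+14,u-14:u+14]=(g[v-14:v+14,u-14:u+14]>125)
    m=cv2.morphologyEx(m,cv2.MORPH_CLOSE,cv2.getStructuringElement(2,(9,9)))
    for y in range(-30,30,15): print(m.sum(),fit("nut",[(c,m)],gs,(y,)))
w=[cv2.resize(im[v-16:v+16,u-16:u+16],(380,380),interpolation=cv2.INTER_CUBIC) for u,v in((317,288),(481,290))]
cv2.imwrite("pics/nb2.png",np.hstack(w))
E
```

```text
646 (array([452.5,   6.1, -27.8,   0. ]), np.float64(0.656), 1)
646 (array([453.2,  15.1, -19. ,   0. ]), np.float64(0.656), 1)
646 (array([448. ,  10.2,   0. ,   0. ]), np.float64(0.655), 1)
646 (array([449.4,  10.7,  16.5,   0. ]), np.float64(0.658), 1)
536 (array([ 444. , -375. ,  -29.9,    0. ]), np.float64(0.533), 1)
536 (array([ 446.6, -378.5,  -18.9,    0. ]), np.float64(0.532), 1)
536 (array([ 447.4, -377.4,  -15.3,    0. ]), np.float64(0.534), 1)
536 (array([ 445.5, -378.9,   25.6,    0. ]), np.float64(0.533), 1)
```

View pics/nb2.png

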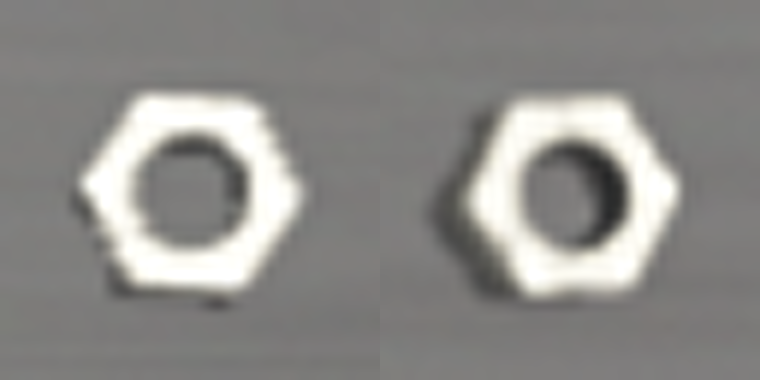

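```bash
python3 go.py 448 8.5 26 -32.5
```

```text
t10.0 pos [597.8   7.8 151.1] phi -9.4 tilt 0.04 j6 89->124
turn az 0.404 rad (2.2 rows); tool shift x -126.7 y 79.9 z 125.1
force [ 0.4  0.3 -0.6] open 50.3 mm grip 0.0
```

```bash
python3 -m jog '0 0 0 0 0 0.135 87; 0 0 0 0 0 0.135 87; 0 0 0 0 0 0.134 87; -43 27 0 0 0 0 87; -42 27 0 0 0 0 87; -42 26 0 0 0 0 87; 0 0 0 0 0 0 87; 0 0 0 0 0 0 87'; python3 go.py 448 8.5 26 -32.5
```

```text
time_s: 11.0
position: [0.4493, 0.0082, 0.152]
tcp_rot: [[0.843, -0.538, 0.003], [-0.538, -0.843, -0.001], [0.003, -0.001, -1.0]]
force: [0.4, 0.4, -0.3]
opening: 0.999
grasp_force: 0.0
t11.0 pos [449.3   8.2 152. ] phi -32.5 tilt 0.16 j6 109->124
turn az -0.000 rad (0.0 rows); tool shift x -1.3 y 0.4 z 126.0
force [ 0.4  0.4 -0.3] open 86.9 mm grip 0.0
```

```bash
python3 -m jog '0 0 45 0 0 0 87; 0 0 45 0 0 0 87; 0 0 25 0 0 0 87; 0 0 10 0 0 0 87; 0 0 0 0 0 0 0; 0 0 0 0 0 0 0; 0 0 0 0 0 0 0; 0 0 0 0 0 0 0; 0 0 0 0 0 0 0; 0 0 0 0 0 0 0'; python3 go.py 648.5 -1 30 -9.4
```

```text
time_s: 12.25
position: [0.4479, 0.0086, 0.0267]
tcp_rot: [[0.843, -0.537, 0.0], [-0.537, -0.843, -0.0], [0.0, -0.0, -1.0]]
force: [0.1, -0.1, 2.8]
opening: 0.408
grasp_force: 29.7
t12.2 pos [447.9   8.6  26.7] phi -32.5 tilt 0.02 j6 109->99
turn az -0.403 rad (2.2 rows); tool shift x 199.4 y -23.3 z -3.3
force [ 0.1 -0.1  2.8] open 35.5 mm grip 29.7
```

```bash
python3 -m jog '0 0 -25 0 0 0 0; 0 0 -33 0 0 -0.135 0; 0 0 -33 0 0 -0.134 0; 0 0 -33 0 0 -0.134 0; 50 -6 0 0 0 0 0; 50 -6 0 0 0 0 0; 50 -6 0 0 0 0 0; 49 -6 0 0 0 0 0; 0 0 0 0 0 0 0; 0 0 0 0 0 0 0'; python3 go.py 648.5 -1 30 -9.4
```

```text
time_s: 13.5
position: [0.6463, 0.0001, 0.1494]
tcp_rot: [[0.987, -0.163, -0.004], [-0.163, -0.987, 0.001], [-0.004, -0.0, -1.0]]
force: [-0.8, 0.5, -2.4]
opening: 0.413
grasp_force: 29.7
t13.5 pos [6.463e+02 1.000e-01 1.494e+02] phi -9.4 tilt 0.23 j6 90->99
turn az 0.000 rad (0.0 rows); tool shift x 2.4 y 0.7 z 119.4
force [-0.8  0.5 -2.4] open 36.0 mm grip 29.7
```

```bash
python3 -m jog '1 0 40 0 0 0 0; 0 0 40 0 0 0 0; 0 0 25 0 0 0 0; 0 0 14 0 0 0 0; 0 0 0 0 0 0 0; 0 0 0 0 0 0 50; 0 0 0 0 0 0 50; 0 0 0 0 0 0 50; 0 0 -30 0 0 0 50; 0 0 -45 0 0 -0.145 50; 0 0 -45 0 0 -0.145 50; 0 0 0 0 0 0 50'; python3 go.py 433.8 171 150 7.2
```

```text
time_s: 15.0
position: [0.6522, -0.0009, 0.1565]
tcp_rot: [[0.992, 0.126, 0.01], [0.126, -0.992, -0.002], [0.01, 0.003, -1.0]]
force: [-0.0, 0.3, -0.4]
opening: 0.571
grasp_force: 0.0
t15.0 pos [652.2  -0.9 156.5] phi 7.2 tilt 0.58 j6 73->104
turn az 0.000 rad (0.0 rows); tool shift x -195.1 y -197.9 z 6.5
force [-0.   0.3 -0.4] open 49.7 mm grip 0.0
```

```bash
python3 -m jog '-40 -40 0 0 0 0 50; -40 -40 0 0 0 0 50; -40 -40 0 0 0 0 50; -40 -40 0 0 0 0 50; -35 -38 0 0 0 0 50; 0 0 0 0 0 0 50; 0 0 0 0 0 0 50'; python3 go.py 433.8 171 37 7.2; python3 - <<'E'
from fit import *
c=capture("top"); g=(.623,.004,.02); u=proj(np.array([g]),c)[0].astype(int)
cv2.imwrite("pics/tub1.png",cv2.resize(c["color"][u[1]-40:u[1]+40,u[0]-40:u[0]+40,::-1],(560,560),interpolation=cv2.INTER_CUBIC))
ms=masks(("top",),"tub"); 
print(fit("tub",pick(ms,np.array((.623,.004,0))),(.623,.004,0),(-15,-9,0)))
for g in((.598,.008,.003),(.649,-.001,.003)):
    cm=[(k,cv2.morphologyEx(m,cv2.MORPH_CLOSE,cv2.getStructuringElement(2,(13,13)))) for k,m in pick(masks(("top",),"nut_a"),np.array(g))]
    if cm: print(fit("nut",cm,g,(0,20,40)))
E
```

```text
time_s: 15.88
position: [0.4315, 0.1716, 0.1515]
tcp_rot: [[0.992, 0.126, 0.001], [0.126, -0.992, -0.0], [0.001, 0.0, -1.0]]
force: [0.7, -0.5, -0.1]
opening: 0.578
grasp_force: 0.0
t15.9 pos [431.5 171.6 151.5] phi 7.2 tilt 0.06 j6 91->104
turn az 0.000 rad (0.0 rows); tool shift x 2.2 y 0.9 z 114.5
force [ 0.7 -0.5 -0.1] open 50.3 mm grip 0.0
(array([622.6,   3.7,  -9.8,   0. ]), np.float64(0.199), 1)
(array([597.6,   6.8,  17.8,   3. ]), np.float64(0.055), 1)
(array([ 6.48e+02, -4.00e-01,  1.72e+01,  3.00e+00]), np.float64(0.055), 1)
```

View pics/tub1.png

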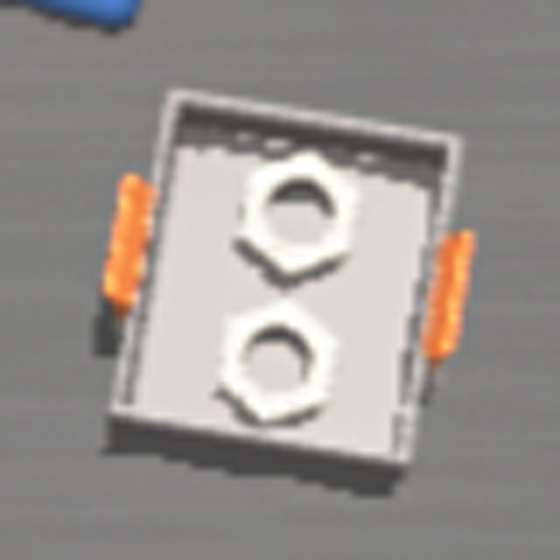

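```bash
python3 - <<'E'
from fit import *
c=capture("top"); u=proj(np.array([(.623,.004,.02)]),c)[0].astype(int)
def back(p,z):
    p=(np.array(p,float)+.5)/7-.5+u-40
    n=cv2.undistortPoints(p.reshape(1,1,2),np.array(c["camera_matrix"]),np.array(c["distortion"]))[0,0]
    R=np.array(c["R"]);t=np.array(c["t"]); C=-R.T@t; d=R.T@np.array([*n,1]); return (C+d*(z-C[2])/d[2])[:2]*1e3
q=np.array([back(p,.045) for p in((172,90),(465,137),(408,462),(112,412))]); print(q.round(1),q.mean(0).round(1),[np.linalg.norm(q[i]-q[i-1]).round(1) for i in range(4)])
k=np.array([back(p,.066) for p in((130,243),(452,295))]); print(k.round(1),k.mean(0),np.degrees(np.arctan2(*(k[0]-k[1])[::-1]))-90)
E
```

```text
[[684.5  41. ]
 [668.4 -56. ]
 [560.  -36.4]
 [576.8  60.5]] [622.5   2.3] [np.float64(109.5), np.float64(98.3), np.float64(110.2), np.float64(98.4)]
[[629.2  54. ]
 [611.9 -50.3]] [620.51881552   1.81641239] -9.429363815253467
```

```bash
python3 -m jog '2 1 45 0 0 0 50; 0 0 40 0 0 0 50; 0 0 22 0 0 0 50; 0 0 9 0 0 0 50; 0 0 0 0 0 0 50; 0 0 0 0 0 0 0; 0 0 0 0 0 0 0; 0 0 0 0 0 0 0; 0 0 0 0 0 0 0; 0 0 0 0 0 0 0; 0 0 0 0 0 0 0'; python3 go.py 622.7 3 150 -9.5
```

```text
time_s: 17.65
position: [0.433, 0.1708, 0.0358]
tcp_rot: [[0.992, 0.125, 0.0], [0.125, -0.992, 0.0], [0.0, -0.0, -1.0]]
force: [-0.8, -0.1, 4.0]
opening: 0.154
grasp_force: 30.0
t17.6 pos [433.  170.8  35.8] phi 7.2 tilt 0.02 j6 91->100
turn az 0.292 rad (1.6 rows); tool shift x 214.8 y 134.2 z -114.2
force [-0.8 -0.1  4. ] open 13.4 mm grip 30.0
```

```bash
python3 -m jog '0 0 -20 0 0 0 0; 0 0 -32 0 0 0.098 0; 0 0 -32 0 0 0.097 0; 0 0 -30 0 0 0.097 0; 36 22 0 0 0 0 0; 36 22 0 0 0 0 0; 36 22 0 0 0 0 0; 36 22 0 0 0 0 0; 36 22 0 0 0 0 0; 35 24 0 0 0 0 0; 0 0 0 0 0 0 0; 0 0 0 0 0 0 0'; python3 go.py 622.7 3 85 -9.5; python3 - <<'E'
from fit import *
g=(.623,.004,.115)
for n in("top","scene"):
    cm=pick(masks((n,),"lid"),np.array(g)); print(n,[fit("lid",[k],g,(-9.5,)) for k in cm])
c=capture("scene"); u=proj(np.array([g]),c)[0].astype(int)
cv2.imwrite("pics/lid1.png",cv2.resize(c["color"][u[1]-60:u[1]+60,u[0]-60:u[0]+60,::-1],(560,560),interpolation=cv2.INTER_CUBIC))
E
```

```text
time_s: 19.15
position: [0.6215, 0.0033, 0.1487]
tcp_rot: [[0.986, -0.166, -0.003], [-0.166, -0.986, 0.001], [-0.003, -0.0, -1.0]]
force: [0.1, 0.5, -0.8]
opening: 0.157
grasp_force: 30.0
t19.1 pos [621.5   3.3 148.7] phi -9.5 tilt 0.17 j6 90->100
turn az -0.001 rad (0.0 rows); tool shift x 1.3 y 0.1 z 63.7
force [ 0.1  0.5 -0.8] open 13.7 mm grip 30.0
top []
scene [(array([624.4,   3.4,  -9.8, 115. ]), np.float64(0.136), 1)]
```

View pics/lid1.png

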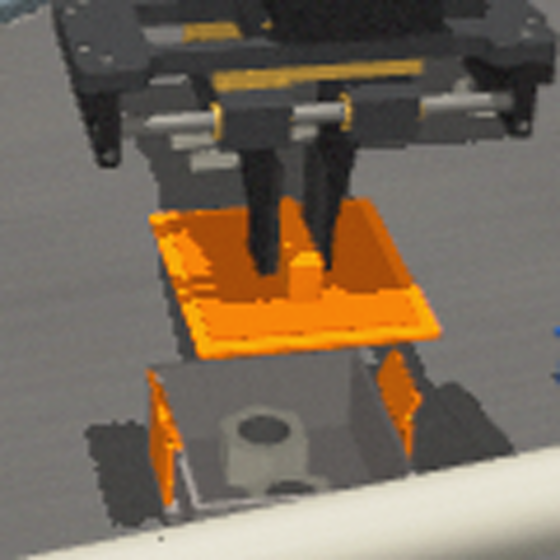

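```bash
python3 -m jog '0 0 30 0 0 0 0; 0 0 20 0 0 0 0; 0 0 5 0 0 0 0; 0 0 0 0 0 0 0; 0 0 0 0 0 0 0'; python3 go.py 622 3 75 -9.5; python3 -m jog '0 0 4 0 0 0 0; 0 0 4 0 0 0 0; 0 0 0 0 0 0 0; 0 0 0 0 0 0 0';  python3 go.py 622 3 75 -9.5
```

```text
time_s: 20.02
position: [0.6235, 0.003, 0.0956]
tcp_rot: [[0.986, -0.165, 0.002], [-0.165, -0.986, -0.0], [0.002, 0.0, -1.0]]
force: [1.3, -0.3, -0.4]
opening: 0.156
grasp_force: 30.0
t20.0 pos [623.5   3.   95.6] phi -9.5 tilt 0.12 j6 90->100
turn az -0.000 rad (0.0 rows); tool shift x -1.5 y 0.3 z 20.6
force [ 1.3 -0.3 -0.4] open 13.6 mm grip 30.0
time_s: 20.52
position: [0.623, 0.0034, 0.0866]
tcp_rot: [[0.986, -0.166, 0.0], [-0.166, -0.986, 0.0], [0.0, -0.001, -1.0]]
force: [1.3, 1.9, -0.7]
opening: 0.16
grasp_force: 30.0
t20.5 pos [623.    3.4  86.6] phi -9.5 tilt 0.04 j6 90->100
turn az -0.001 rad (0.0 rows); tool shift x -0.9 y 0.5 z 11.6
force [ 1.3  1.9 -0.7] open 13.9 mm grip 30.0
```

```bash
python3 -m jog '-0.5 0 2 0 0 0 0; 0 0 2 0 0 0 0; 0 0 2 0 0 0 0; 0 0 0 0 0 0 0';  python3 go.py 622 3 75 -9.5;python3 -m jog '0 0 2 0 0 0 0; 0 0 2 0 0 0 0; 0 0 1 0 0 0 0; 0 0 0 0 0 0 0; 0 0 0 0 0 0 0';  python3 go.py 622 3 75 -9.5
```

```text
time_s: 21.02
position: [0.6232, 0.0027, 0.0823]
tcp_rot: [[0.986, -0.165, 0.002], [-0.165, -0.986, -0.001], [0.003, 0.0, -1.0]]
force: [-1.6, 0.3, 8.0]
opening: 0.16
grasp_force: 30.0
t21.0 pos [623.2   2.7  82.3] phi -9.5 tilt 0.15 j6 90->100
turn az -0.000 rad (0.0 rows); tool shift x -1.3 y -0.1 z 7.3
force [-1.6  0.3  8. ] open 13.9 mm grip 30.0
time_s: 21.65
position: [0.6223, 0.0022, 0.0753]
tcp_rot: [[0.986, -0.165, -0.0], [-0.165, -0.986, -0.001], [-0.0, 0.001, -1.0]]
force: [0.2, -3.3, 0.8]
opening: 0.156
grasp_force: 29.9
t21.6 pos [622.3   2.2  75.3] phi -9.5 tilt 0.07 j6 90->100
turn az -0.000 rad (0.0 rows); tool shift x -0.4 y -0.7 z 0.3
force [ 0.2 -3.3  0.8] open 13.5 mm grip 29.9
```

```bash
python3 -m jog '0 0 1.5 0 0 0 0; 0 0 1.5 0 0 0 0; 0 0 0 0 0 0 0';  python3 go.py 453 -177.5 150 36.7; python3 -m jog '0 0 -3 0 0 0 30; 0 0 0 0 0 0 30; 0 0 0 0 0 0 30; 0 0 -30 0 0 0 30; 0 0 -45 0 0 -0.16 30; 0 0 0 0 0 -0.16 30; 0 0 0 0 0 -0.16 60; 0 0 0 0 0 -0.16 60; 0 0 0 0 0 -0.16 60; 0 0 0 0 0 0 60'; python3 go.py 453 -177.5 26 36.7
```

```text
time_s: 22.02
position: [0.6223, 0.0025, 0.0745]
tcp_rot: [[0.986, -0.165, 0.0], [-0.165, -0.986, -0.001], [0.0, 0.001, -1.0]]
force: [-3.2, -3.4, 13.8]
opening: 0.157
grasp_force: 30.0
t22.0 pos [622.3   2.5  74.5] phi -9.5 tilt 0.08 j6 90->32
turn az -0.806 rad (4.4 rows); tool shift x -243.3 y 43.1 z -75.5
force [-3.2 -3.4 13.8] open 13.7 mm grip 30.0
time_s: 23.28
position: [0.6219, 0.0034, 0.15]
tcp_rot: [[0.807, 0.591, -0.001], [0.591, -0.807, 0.0], [-0.001, -0.001, -1.0]]
force: [0.3, -0.0, -0.8]
opening: 0.664
grasp_force: 0.0
t23.3 pos [621.9   3.4 150. ] phi 36.2 tilt 0.07 j6 44->32
turn az -0.009 rad (0.0 rows); tool shift x -243.5 y 44.1 z 124.0
force [ 0.3 -0.  -0.8] open 57.8 mm grip 0.0
```

```bash
python3 -m jog '-49 9 0 0 0 0 60; -49 9 0 0 0 0 60; -49 9 0 0 0 0 60; -48 8 0 0 0 -0.009 60; -48 8 0 0 0 0 60; 0 0 0 0 0 0 60; 0 0 0 0 0 0 60'; python3 go.py 453 -177.5 26 36.7;  python3 - <<'E'
from fit import *
g=(.623,.003,.039)
cm=pick(masks(("top","scene"),"lid"),np.array(g)); print([(fit("lid",[k],g,(-9.5,))) for k in cm],fit("lid",cm,g,(-9.5,),True))
E
```

```text
time_s: 24.15
position: [0.4527, -0.1758, 0.1506]
tcp_rot: [[0.802, 0.598, 0.001], [0.598, -0.802, 0.0], [0.001, 0.0, -1.0]]
force: [-0.0, 0.6, -0.1]
opening: 0.689
grasp_force: 0.0
t24.1 pos [ 452.7 -175.8  150.6] phi 36.7 tilt 0.03 j6 19->32
turn az -0.000 rad (0.0 rows); tool shift x -0.8 y 1.6 z 124.6
force [-0.   0.6 -0.1] open 60.0 mm grip 0.0
[(array([623.4,   2. ,  -9.5,  39. ]), np.float64(0.046), 1), (array([621.8,   3.5,  -8.5,  39. ]), np.float64(0.137), 1)] (array([623.1,   2.2,  -9.4,  39.5]), np.float64(0.095), 2)
```

Lid height measured 39.5 mm: snapped home. Now the coupling.

```bash
python3 -m jog '-1 1 45 0 0 0 60; 0 0 45 0 0 0 60; 0 0 25 0 0 0 60; 0 0 10 0 0 0 60; 0 0 0 0 0 0 60; 0 0 0 0 0 0 0; 0 0 0 0 0 0 0; 0 0 0 0 0 0 0; 0 0 0 0 0 0 0; 0 0 0 0 0 0 0; 0 0 0 0 0 0 0'; python3 go.py 615 234.5 150 12.7
```

```text
time_s: 25.72
position: [0.4524, -0.1774, 0.0259]
tcp_rot: [[0.8, 0.599, 0.001], [0.599, -0.8, -0.001], [0.0, 0.001, -1.0]]
force: [-0.0, -0.4, 5.6]
opening: 0.301
grasp_force: 30.0
t25.7 pos [ 452.4 -177.4   25.9] phi 36.8 tilt 0.06 j6 19->98
turn az 0.421 rad (2.3 rows); tool shift x 249.2 y -366.1 z -124.1
force [-0.  -0.4  5.6] open 26.2 mm grip 30.0
```

```bash
python3 -m jog '0 0 -20 0 0 0 0; 0 0 -35 0 0 0.141 0; 0 0 -35 0 0 0.14 0; 0 0 -34 0 0 0.14 0; 35 -50 0 0 0 0 0; 35 -50 0 0 0 0 0; 35 -50 0 0 0 0 0; 36 -54 0 0 0 0 0; 36 -54 0 0 0 0 0; 36 -54 0 0 0 0 0; 36 -54 0 0 0 0 0; 0 0 0 0 0 0 0'; python3 -m jog '0 0 0 0 0 0 0;0 0 0 0 0 0 0'; python3 go.py 615.5 234.5 30 12.7
```

```text
time_s: 27.22
position: [0.6115, 0.2303, 0.1486]
tcp_rot: [[0.974, 0.226, 0.001], [0.226, -0.974, 0.001], [0.001, -0.001, -1.0]]
force: [-0.4, -0.8, -1.1]
opening: 0.302
grasp_force: 30.0
time_s: 27.48
position: [0.6101, 0.2242, 0.149]
tcp_rot: [[0.976, 0.218, -0.002], [0.218, -0.976, -0.001], [-0.002, 0.0, -1.0]]
force: [0.0, -0.3, -1.2]
opening: 0.301
grasp_force: 30.0
t27.5 pos [610.1 224.2 149. ] phi 12.6 tilt 0.14 j6 88->98
turn az -0.001 rad (0.0 rows); tool shift x 7.6 y -8.9 z 119.0
force [ 0.  -0.3 -1.2] open 26.2 mm grip 30.0
```

```bash
python3 -m jog '7 -9 30 0 0 0 0; 0 0 45 0 0 0 0; 0 0 30 0 0 0 0; 0 0 13 0 0 0 0; 0 0 0 0 0 0 0; 0 0 0 0 0 0 45; 0 0 0 0 0 0 45; 0 0 0 0 0 0 45; 0 0 -30 0 0 0 45; 0 0 -45 0 0 0 45; 0 0 -45 0 0 0 45; 0 0 0 0 0 0 45'; python3 go.py 454.5 374 150 -7
```

```text
time_s: 28.98
position: [0.619, 0.2369, 0.1568]
tcp_rot: [[0.975, 0.22, 0.01], [0.22, -0.975, 0.002], [0.011, 0.0, -1.0]]
force: [-0.3, -0.3, 0.3]
opening: 0.519
grasp_force: 0.0
t29.0 pos [619.  236.9 156.8] phi 12.7 tilt 0.61 j6 89->136
turn az 0.344 rad (1.9 rows); tool shift x -180.0 y -116.0 z 6.8
force [-0.3 -0.3  0.3] open 45.2 mm grip 0.0
```

```bash
python3 -m jog '0 0 0 0 0 0.172 87; 0 0 0 0 0 0.172 87; -55 0 0 0 0 0 87; -55 -30 0 0 0 0 87; -50 -45 0 0 0 0 87; -20 -41 0 0 0 0 87; 0 0 0 0 0 0 87; 0 0 0 0 0 0 87'; python3 go.py 454.5 374 28 -7;  python3 - <<'E'
from fit import *
g=(.616,.235,.015)
cm=pick(masks(("top",),"coupling"),np.array(g)); print([(fit("coupling",[k],g,(12,190))) for k in cm])
g=(.4545,.374,.015)
cm=pick(masks(("scene",),"offcut"),np.array(g)); print([(fit("offcut",[k],g,(-7,))) for k in cm])
c=capture("top"); u=proj(np.array([(.63,.24,.02)]),c)[0].astype(int)
cv2.imwrite("pics/bin.png",cv2.resize(c["color"][u[1]-45:u[1]+45,u[0]-45:u[0]+45,::-1],(500,500),interpolation=cv2.INTER_CUBIC))
E
```

```text
time_s: 29.98
position: [0.4542, 0.3691, 0.151]
tcp_rot: [[0.993, -0.121, -0.001], [-0.121, -0.993, -0.001], [-0.001, 0.001, -1.0]]
force: [0.2, -0.2, 0.1]
opening: 1.0
grasp_force: 0.0
t30.0 pos [454.2 369.1 151. ] phi -7.0 tilt 0.08 j6 125->136
turn az 0.001 rad (0.0 rows); tool shift x -0.3 y -4.9 z 123.0
force [ 0.2 -0.2  0.1] open 87.0 mm grip 0.0
[(array([617.7, 235. ,  10.8,  15. ]), np.float64(0.096), 1)]
[(array([455.9, 373.9,  -6.6,  15. ]), np.float64(0.068), 1)]
```

View pics/bin.png

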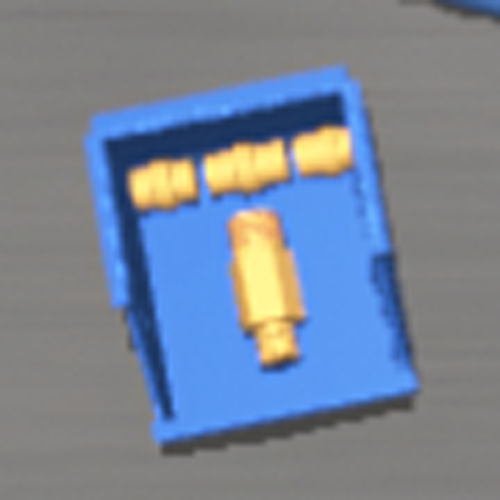

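The coupling (around (265,290)) lies flat on the bin floor in front of the fittings. Now the offcut.

```bash
python3 -m jog '1 -5 45 0 0 0 87; 0 0 45 0 0 0 87; 0 0 25 0 0 0 87; 0 0 9 0 0 0 87; 0 0 0 0 0 0 87; 0 0 0 0 0 0 0; 0 0 0 0 0 0 0; 0 0 0 0 0 0 0; 0 0 0 0 0 0 0; 0 0 0 0 0 0 0; 0 0 -20 0 0 0 0; 0 0 -30 0 0 0 0'; python3 go.py 626.5 -249 165 84.1
```

```text
time_s: 31.72
position: [0.4557, 0.374, 0.0782]
tcp_rot: [[0.993, -0.122, -0.001], [-0.122, -0.993, -0.001], [-0.001, 0.001, -1.0]]
force: [0.5, 0.9, -0.3]
opening: 0.291
grasp_force: 0.0
t31.7 pos [455.7 374.   78.2] phi -7.0 tilt 0.10 j6 126->-16
turn az -1.590 rad (8.7 rows); tool shift x -602.2 y 233.9 z -86.8
force [ 0.5  0.9 -0.3] open 25.3 mm grip 0.0
```

```bash
python3 -m jog '0 0 0 0 0 0 60; 0 0 0 0 0 0 60; 0 0 0 0 0 0 60; 0 0 0 0 0 0 60; 0 0 0 0 0 0 60'; python3 go.py 455 374 28 -7;  python3 - <<'E'
from fit import *
g=(.455,.374,.015)
cm=pick(masks(("scene",),"offcut"),np.array(g)); print([(fit("offcut",[k],g,(-7,))) for k in cm])
E
```

```text
time_s: 32.35
position: [0.4559, 0.3741, 0.077]
tcp_rot: [[0.993, -0.122, -0.001], [-0.122, -0.993, -0.001], [-0.001, 0.001, -1.0]]
force: [0.3, 0.0, -0.8]
opening: 0.674
grasp_force: 0.0
t32.4 pos [455.9 374.1  77. ] phi -7.0 tilt 0.06 j6 126->136
turn az 0.000 rad (0.0 rows); tool shift x -0.9 y 0.2 z 49.0
force [ 0.3  0.  -0.8] open 58.6 mm grip 0.0
[(array([459.1, 374.3, -10.2,  15. ]), np.float64(0.17), 1)]
```

```bash
python3 -m jog '0 0 30 0 0 0 60; 0 0 15 0 0 0 60; 0 0 5 0 0 0 60; 0 0 0 0 0 0 0; 0 0 0 0 0 0 0; 0 0 0 0 0 0 0; 0 0 0 0 0 0 0; 0 0 0 0 0 0 0; 0 0 0 0 0 0 0; 0 0 0 0 0 0 0'; python3 go.py 626.5 -249 165 84.1
```

```text
time_s: 33.7
position: [0.4564, 0.3743, 0.0281]
tcp_rot: [[0.993, -0.122, 0.001], [-0.122, -0.993, 0.0], [0.001, -0.0, -1.0]]
force: [-0.6, -0.8, 6.0]
opening: 0.345
grasp_force: 29.9
t33.7 pos [456.4 374.3  28.1] phi -7.0 tilt 0.04 j6 126->-16
turn az -1.590 rad (8.7 rows); tool shift x -602.5 y 233.2 z -136.9
force [-0.6 -0.8  6. ] open 30.1 mm grip 29.9
```

```bash
python3 -m jog '0 0 -20 0 0 0 0; 0 0 -30 0 0 0 0; 0 0 -30 0 0 -0.176 0; 0 0 -30 0 0 -0.177 0; 0 0 -27 0 0 -0.177 0; 0 0 0 0 0 -0.177 0; 0 0 0 0 0 -0.177 0; 0 0 0 0 0 -0.177 0; 0 0 0 0 0 -0.177 0; 0 0 0 0 0 -0.176 0; 0 0 0 0 0 -0.176 0; 0 0 0 0 0 0 0'; python3 -m jog '-50 19 0 0 0 0 0; -50 19 0 0 0 0 0; -50 19 0 0 0 0 0; -50 19 0 0 0 0 0; -50 19 0 0 0 0 0; -50 19 0 0 0 0 0; -50 19 0 0 0 0 0; -50 19 0 0 0 0 0; -50 19 0 0 0 0 0; -50 19 0 0 0 0 0; -50 20 0 0 0 0 0; -50 20 0 0 0 0 0';python3 -m jog '0 0 0 0 0 0 0; 0 0 0 0 0 0 0'; python3 go.py 626.5 -249 32 84.1
```

```text
time_s: 35.2
position: [0.4559, 0.3742, 0.165]
tcp_rot: [[0.105, 0.994, -0.0], [0.994, -0.105, 0.0], [0.0, -0.0, -1.0]]
force: [-0.9, -0.1, -2.1]
opening: 0.343
grasp_force: 29.9
time_s: 36.7
position: [0.6234, -0.2478, 0.1648]
tcp_rot: [[0.107, 0.994, 0.0], [0.994, -0.107, 0.0], [0.0, 0.0, -1.0]]
force: [0.2, -0.4, -1.1]
opening: 0.341
grasp_force: 29.9
time_s: 36.95
position: [0.6225, -0.2457, 0.1642]
tcp_rot: [[0.105, 0.994, -0.002], [0.994, -0.105, 0.002], [0.001, -0.002, -1.0]]
force: [0.1, 0.8, -2.3]
opening: 0.346
grasp_force: 29.9
t37.0 pos [ 622.5 -245.7  164.2] phi 84.0 tilt 0.13 j6 -25->-16
turn az -0.003 rad (0.0 rows); tool shift x -2.9 y 4.4 z 132.2
force [ 0.1  0.8 -2.3] open 30.1 mm grip 29.9
```

```bash
python3 -m jog '-3 4 40 0 0 0 0; 0 0 45 0 0 0 0; 0 0 30 0 0 0 0; 0 0 17 0 0 0 0; 0 0 0 0 0 0 0; 0 0 0 0 0 0 0; 0 0 0 0 0 0 42; 0 0 0 0 0 0 42; 0 0 0 0 0 0 42; 0 0 -30 0 0 0 42; 0 0 -50 0 0 0 42; 0 0 -50 0 0 0 42'; python3 -m jog '0 -60 -20 0 0 0 42; 0 -60 -20 0 0 0 42; 0 -60 0 0 0 0 42; 0 0 0 0 0 0 42; 0 0 0 0 0 0 42'; python3 - <<'E'
from fit import *
for mod,g,y in(("offcut",(.627,-.249,.018),(84,)),("coupling",(.616,.235,.015),(12,)),("lid",(.623,.003,.039),(-9.5,))):
    cm=pick(masks(("top",),mod),np.array(g)); print(mod,[(fit(mod,[k],g,y)) for k in cm])
for k in("spray_can","tacked_corner"):
    capture("top"); print(k,[(np.round(d["at"],3),round(d["conf"],2)) for d in place_of("top",k)][:2])
cv2.imwrite("pics/end.png",capture("top")["color"][:,:,::-1])
E
```

```text
time_s: 38.45
position: [0.6267, -0.2496, 0.1637]
tcp_rot: [[0.103, 0.995, -0.001], [0.995, -0.103, 0.0], [0.0, -0.001, -1.0]]
force: [1.1, 0.0, -0.6]
opening: 0.483
grasp_force: 0.0
time_s: 39.08
position: [0.45, -0.232, 0.2028]
tcp_rot: [[0.104, 0.995, 0.002], [0.995, -0.104, -0.002], [-0.001, 0.002, -1.0]]
force: [-0.3, -0.5, 0.1]
opening: 0.481
grasp_force: 0.0
offcut [(array([ 627.1, -249.4,   83.9,   18. ]), np.float64(0.102), 1)]
coupling [(array([616.9, 234.5,  13.2,  15. ]), np.float64(0.116), 1)]
lid [(array([623.1,   3.3,  -9.2,  39. ]), np.float64(0.068), 1)]
spray_can [(array([ 0.613,  0.435, -0.001]), 0.97)]
tacked_corner [(array([ 0.612, -0.446, -0.004]), 0.78)]
```

View pics/end.png

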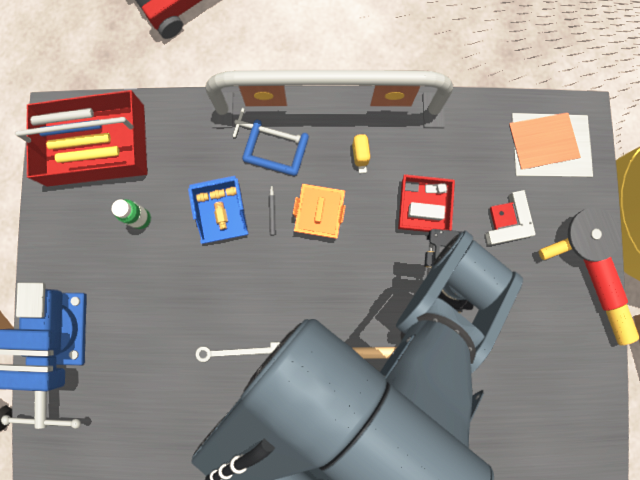

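The picture shows the lid on the tub (319,211), the coupling in the bin (221,215) and the offcut in the tray (427,211). The can (127,212) and the corner (511,219) have not moved.

```bash
python3 -c "
from rig import *
print(hand_in())"
```

```text
the job is handed in; nothing more can be done
None
```

I handed the job in at about 39 s, and the last measurements and picture show everything in place: both nuts in the tub with its lid snapped home, the coupling in the blue bin, the offcut in the scrap tray, and the spray can and tacked corner unmoved; the hand-in gave no verdict.

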